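Put the eyelet kit back in its holders

TASK

Put the eyelet kit away: stand the round die in the round wooden cup, lay the punch in the long tray and the chalk in the short tray, and drop both steel spacer rings flat into the metal tube, the thick ring at the bottom and the thin one on top of it. At the end everything lies at rest right down in its own holder.

Things in the scene. Friction and masses are not known exactly. Their poses are not given: they have to be found in the camera images.
- round_die: loose round strip-steel cutting die: an upright open ring of light grey metal, 40 mm across (42 mm over the seam that sticks out on its +y side), 35 mm tall, standing, like all the things and holders here, on a flat brown wooden board whose top is 22 mm above the table top. Origin: centre of its underside, z up. Grip it from above across its outside, in its upper half.
- punch: loose eyelet setting punch, a straight tool lying on the board, 112 mm long in all along its y axis: black square-sized grip 18 mm wide and 18 mm high from y = -29 to +56 mm, thinner bright steel nose 12 mm thick from y = -29 to -56 mm. Origin: middle of its length, on its underside. Heavier towards +y: lift it by the black grip at about y = +5 to +15 mm.
- chalk: loose stick of tailor's chalk, off-white square bar 50 mm long (y axis), 11 mm wide and 11 mm high, lying flat. Origin: middle of its underside.
- thick_ring: loose steel spacer ring, the THICK one with the SMALL hole: 40 mm outside diameter, 12 mm hole, 14 mm thick, lying flat. Origin: centre of its underside.
- thin_ring: loose steel spacer ring, the THIN one with the LARGE hole: 40 mm outside diameter, 24 mm hole, 8 mm thick, lying flat. Origin: centre of its underside.
- die_cup: fixed holder of the round die: shallow round wooden cup, 72 mm across outside, inside 58 mm across; inner floor 4 mm and rim 16 mm above its underside. Origin: centre of its underside.
- punch_tray: fixed holder of the punch: the long wooden tray, 142 x 46 mm, its long side along its y axis. Inside 130 x 34 mm; floor 4 mm and walls 16 mm above its underside. The middle 70 mm of both long sides is open, so that fingers can go down beside the tool. Either end of the tool may point either way. Origin: centre of its underside.
- chalk_tray: fixed holder of the chalk: the short wooden tray, 78 x 38 mm, its long side along its y axis. Inside 66 x 26 mm; floor 4 mm and walls 14 mm above its underside. The middle 46 mm of both long sides is open for the fingers. Origin: centre of its underside.
- ring_tube: fixed holder of the spacer rings: a short upright aluminium tube, open on top, on a round foot 68 mm across. Bore 43 mm; inner floor 4 mm above its underside; straight bore up to 28 mm, from there the mouth flares to 56 mm at the rim, 36 mm above its underside (62 mm across outside). The bore is smooth and slippery. A ring held over the mouth and let go drops down the bore; fingers stay above the rim. Origin: centre of its underside.

How it is judged:
By the outcome, as a careful person would: the job done as asked, in the order asked, and still so for the second after the job is handed in, with the robot touching nothing.
It also fails if it takes over 96 s, if anything falls off the work surface, if the arm or the gripper's body presses on something with over 40 N, if the wrist force passes 120 N, or if a joint passes its speed limit or range.

ROBOT

A 6-joint arm with a two-finger parallel gripper is mounted at the origin on a cart in front of the work surface, level with it; the furniture and walls round the work are solid. World frame = base frame: x ahead of the robot, y to its left, z up, the work surface at z = 0. Lengths are in mm, angles in rad, forces in N, time in s.
With the tool pointing down it reaches from about 375 to 900 mm from the base axis. Payload 3.1 kg.
Tool frame: the origin (TCP) lies at the very end of the fingers, on their centre line; the grasp point (between the pads) lies 19 mm behind it; z points along the fingers, y is the line along which they close (so a half turn about z gives the same grasp; the last joint's range is limited). The gripper opens to 87 mm and grips with 3 to 60 N. Pads are 19 mm wide; open, the fingers measure 117 mm over their backs; the gripper's body (75 mm by 190 mm) begins 51 mm behind the grasp point.
Start: joints at [1.105, 0.527, 1.433, -0, 1.181, -0.178], TCP at [176.762, 599.46, 222.548] pointing down, gripper open.
Joint ranges: [-3.08, 3.08], [-0.75, 2.2], [0.22, 2.44], [-1.43, 4.57], [0, 2.65], [-2.85, 2.85]. Speed limits (rad/s): [2.79, 2.79, 3.14, 3.14, 3.14, 3.14].

INTERFACE

Orientations are given as a unit quaternion [x, y, z, w].
In Python, from station import get_obs, imaging, order gives the robot as it stands. The module is installed in compiled form; this text tells all that it offers.
- The arm moves only by the tool move_arm, never from a script. Its argument "moves" is a list of rows, each a list of 5 numbers: the shift along the tool's x, y, z in m, then the turn about the tool's z in rad, then the closure, from 0 (fully open) to 1 (shut). A call has 1 to 10 rows; each row shifts and turns the commanded pose from where the row before left it, along the tool's axes as they then stand; what a row does not reach is not made up. A row lasts 1/12 s, in which the tool goes at most 41.7 mm and 7.16 degrees, less where a joint would pass 70% of its speed; a pose out of reach is approached as far as the arm can. A call with a gripper value outside its range is refused whole. The fingers move at their own pace and stop on an object; "squeeze" is the grip in N (left out, the last holds). Time passes only in rows, so rows that do not move let the fingers close. It gives the time, the measured TCP pose, the force, the opening and the grip force at its end, in the units of the state.
- get_obs(): the state, without advancing time (a new reading comes with each control period).
- imaging.grab_frame(name): name is "scene" or "top" or "wrist"; returns a dict with "color" (420x560x3 uint8, red, green, blue), "vfov" (degrees; the focal length in pixels is half the picture's height over the tangent of half this angle, whatever the lens; pixels are square), "cx", "cy" (the principal point, pixels), "xyz" and "attitude" of the camera in the world; the wrist camera has in their place "tool_from_camera" (4x4, takes a point from camera to tool coordinates, whose origin is the TCP and whose axes are the flange's). Camera axes: x right, y down, z forward; pixel columns grow to the right and rows downward; lengths in mm; the calibration is good to about 2 mm. A picture is of the moment at which its call begins: read the wrist's pose just before it. There is no depth.
- order.finish_job(): hands the job in; it is judged then, once.
The state is a dict: "clock": time; "q": joint angles; "dq": joint speeds; "effort": joint torques, N m; "ee_pos": TCP position; "tcp_rot": TCP orientation; "contact_force": force on the tool from outside, world axes, zero at the start; "torque": the same for the moment, N m; "opening": finger opening in mm; "finger_force": force on a finger pad.
Only numpy, scipy, OpenCV 4.12 (cv2) and the standard library are available. Lean on these libraries where they do the work, as an engineer would, in place of code of your own. Each camera call takes 0.05 s, during which the arm holds its last target. There are 200 camera calls.

## Working session

There is one attempt and no reset: what is moved stays moved. The work goes in short steps, Python scripts to look and compute and a tool call to move; the robot and the scene stay as the last step left them, time stands still between calls to the robot, and variables do not carry over. Pictures are saved under pics/ and viewed, at most 14 in all, crops included, and the job is handed in when it is done.

Besides the shell and the picture viewer there is one more tool, called after "Call:" by a JSON object that holds its "fn" and its "kwargs". move_arm: Moves the arm, as the interface text tells. Its arguments: {"type":"object","properties":{"moves":{"type":"array"},"squeeze":{"type":"number"}},"required":["moves"]}

```bash
mkdir -p pics; cat > h.py <<'E'
import numpy as np, cv2
from scipy.spatial.transform import Rotation as R
from station import get_obs, imaging, order
def grab(n, fn=None):
    o=get_obs(); f=imaging.grab_frame(n); c=f["color"]
    if fn: cv2.imwrite("pics/"+fn, c[:,:,::-1])
    if n=="wrist":
        T=np.eye(4); T[:3,:3]=R.from_quat(o["tcp_rot"]).as_matrix(); T[:3,3]=o["ee_pos"]
        T=T@np.array(f["tool_from_camera"])
        f["P"]=T[:3,3]; f["M"]=T[:3,:3]
    else:
        f["P"]=np.array(f["xyz"])
        a=np.array(f["attitude"]); f["M"]=a if a.shape==(3,3) else R.from_quat(a).as_matrix()
    f["f"]=c.shape[0]/2/np.tan(np.radians(f["vfov"])/2)
    return f
def ray(f,u,v,z):
    d=f["M"]@np.array([(u-f["cx"])/f["f"],(v-f["cy"])/f["f"],1]); 
    return (f["P"]+d*(z-f["P"][2])/d[2])
E
python3 - <<'E'
from h import *
for n in("top","scene","wrist"):
    f=grab(n,n+"0.png"); print(n,f["P"].round(1),f["M"].round(3).tolist(),f["f"],f["cx"],f["cy"])
o=get_obs(); print(o)
E
```

```text
top [ 323.   124.7 1127.9] [[-0.091, -0.971, 0.221], [-0.996, 0.09, -0.018], [-0.002, -0.222, -0.975]] 531.2562875030403 284.1049760344768 201.98222889265082
scene [-28.9 529.3 496.1] [[-0.593, -0.409, 0.694], [-0.805, 0.31, -0.506], [-0.008, -0.858, -0.513]] 384.6002106048698 283.2920300041215 206.0286662637252
wrist [107.  619.7 383.2] [[0.283, 0.925, 0.253], [0.959, -0.272, -0.075], [-0.001, 0.264, -0.965]] 290.03310329015005 279.52977398278153 208.95066351128474
{'clock': 0.15, 'q': array([ 1.10552354e+00,  5.28244118e-01,  1.43362311e+00,  1.20715501e-05,
        1.18137768e+00, -1.78528028e-01]), 'dq': array([ 0.00204189, -0.0029349 , -0.00503139, -0.00154292, -0.00150201,
        0.00016298]), 'effort': array([ 2.41913403e-04, -4.40432811e+01, -1.76842421e+01,  6.33435161e-02,
        5.52355929e-02, -1.18772796e-04]), 'ee_pos': array([176.49853398, 598.97483848, 221.79683614]), 'tcp_rot': array([ 1.42883925e-01,  9.89739108e-01, -7.81929655e-04, -2.66657639e-04]), 'contact_force': array([-0.36264985,  0.52695155,  0.18579209]), 'torque': array([-0.00278136,  0.04954398,  0.00563323]), 'finger_force': 0.0, 'opening': 87.09302620559126}
```

View pics/top0.png

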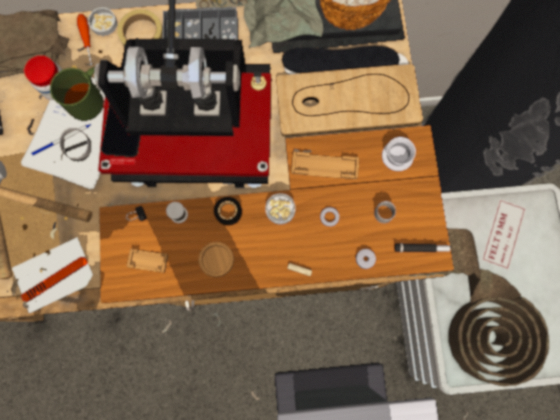

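View pics/scene0.png

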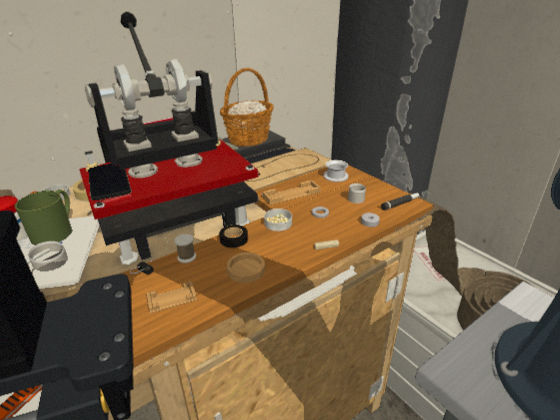

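Top view: thin ring (330,216), thick ring with small hole (366,258), die (386,211), punch (421,247), chalk (300,268); tube (398,154), long tray (325,164), short tray (147,260), die cup (216,259). The red press stands behind the row 185 edge.

```bash
python3 - <<'E'
from h import *
f=grab("top"); c=f["color"]
for n,u,v,z in [("thin",330,216,30),("thick",366,258,36),("die",386,211,57),("punchTip",450,248,30),("punchEnd",395,246,35),("chalk",300,268,33),("chalkA",289,265,33),("chalkB",311,272,33),("tube",399,153,58),("ptray",325,164,38),("ptL",292,160,38),("ptR",358,167,38),("ctray",147,260,36),("ctL",128,257,36),("ctR",166,263,36),("cup",216,259,38),("pressfrontR",270,183,60),("pressL",110,180,60),("bowl",280,208,40),("black",228,210,40),("cyl",176,212,60)]:
    print(n,ray(f,u,v,z).round(0), np.linalg.norm(ray(f,u,v,z)[:2]).round())
cr=c[130:300,90:460]; cv2.imwrite("pics/topc.png",cv2.resize(cr,None,fx=2.15,fy=2.15,interpolation=cv2.INTER_CUBIC)[:,:,::-1])
E
```

```text
thin [533.  11.  30.] 533.0
thick [438. -52.  36.] 441.0
die [ 528. -102.   57.] 538.0
punchTip [ 443. -230.   30.] 499.0
punchEnd [ 457. -115.   35.] 471.0
chalk [430.  85.  33.] 438.0
chalkA [438. 107.  33.] 451.0
chalkB [420.  63.  33.] 425.0
tube [ 649. -146.   58.] 665.0
ptray [645.  10.  38.] 646.0
ptL [661.  79.  38.] 666.0
ptR [632. -60.  38.] 635.0
ctray [475. 397.  36.] 619.0
ctL [485. 436.  36.] 652.0
ctR [465. 358.  36.] 587.0
cup [464. 255.  38.] 529.0
pressfrontR [609. 131.  60.] 622.0
pressL [646. 462.  60.] 794.0
bowl [558. 114.  40.] 570.0
black [564. 223.  40.] 606.0
cyl [565. 328.  60.] 653.0
```

View pics/topc.png

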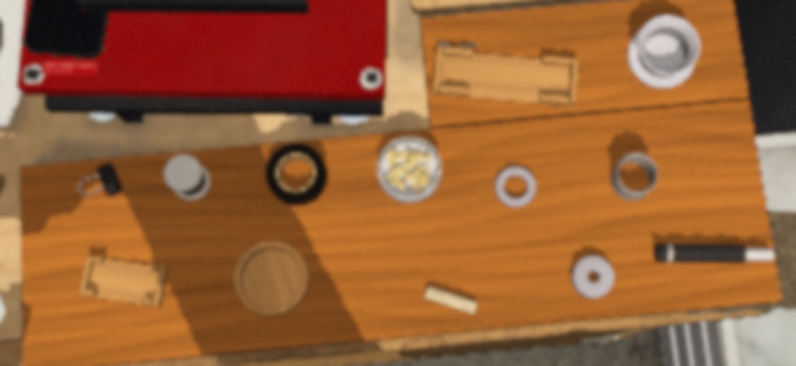

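View pics/wrist0.png

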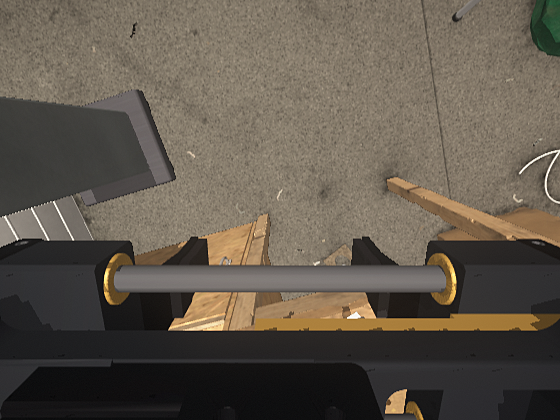

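Call:
{"fn": "move_arm", "kwargs": {"moves": [[0, 0, 0, 0.12, 0], [0, 0, 0, 0.12, 0], [0, 0, 0, 0.12, 0], [0, 0, 0, 0.12, 0], [0, 0, 0, 0.12, 0], [0, 0, 0, 0.12, 0], [0, 0, 0, 0.12, 0]]}}

```text
clock: 0.78
ee_pos: [176.7, 599.3, 222.3]
tcp_rot: [0.537, 0.844, -0.0, 0.0]
contact_force: [0.0, 0.2, 0.1]
opening: 87.2
finger_force: 0.0
```

Call:
{"fn": "move_arm", "kwargs": {"moves": [[0, 0, 0, 0.12, 0], [0, 0, 0, 0.12, 0], [0, 0, 0, 0.12, 0], [0, 0, 0, 0.12, 0], [0, 0, 0, 0.12, 0], [0, 0, 0, 0.12, 0], [0, 0, 0, 0.12, 0]]}}

```text
clock: 1.37
ee_pos: [176.6, 599.2, 222.2]
tcp_rot: [0.834, 0.552, -0.0, 0.0]
contact_force: [-0.2, -0.3, 0.4]
opening: 86.8
finger_force: 0.0
```

Call:
{"fn": "move_arm", "kwargs": {"moves": [[-0.0235, 0.027, 0.003, 0, 0], [-0.0235, 0.027, 0.003, 0, 0], [-0.0235, 0.027, 0.003, 0, 0], [-0.0235, 0.027, 0.003, 0, 0], [-0.0235, 0.027, 0.003, 0, 0], [-0.0235, 0.027, 0.003, 0, 0], [-0.0235, 0.027, 0.003, 0, 0], [-0.0235, 0.027, 0.003, 0, 0]]}}

```text
clock: 2.03
ee_pos: [303.9, 341.2, 198.5]
tcp_rot: [0.832, 0.554, 0.0, 0.0]
contact_force: [1.1, 0.7, 0.2]
opening: 87.2
finger_force: 0.0
```

Call:
{"fn": "move_arm", "kwargs": {"moves": [[-0.0235, 0.027, 0.003, 0, 0], [-0.0235, 0.027, 0.003, 0, 0], [-0.0235, 0.027, 0.003, 0, 0], [-0.0235, 0.027, 0.003, 0, 0], [-0.0235, 0.027, 0.003, 0, 0], [-0.0235, 0.027, 0.003, 0, 0], [-0.0235, 0.027, 0.003, 0, 0], [-0.0235, 0.027, 0.003, 0, 0], [0, 0, 0, 0, 0], [0, 0, 0, 0, 0]]}}

```text
clock: 2.87
ee_pos: [431.3, 84.3, 174.4]
tcp_rot: [0.834, 0.552, 0.0, -0.0]
contact_force: [-0.1, -0.2, -0.3]
opening: 87.1
finger_force: 0.0
```

```bash
cat >> h.py <<'E'
def go(x,y,z,ang=None):
    "print remaining turn, then shift (mm) in tool axes AFTER that turn; ang = world angle of tool y, deg"
    o=get_obs(); M=R.from_quat(o["tcp_rot"]).as_matrix(); a=np.degrees(np.arctan2(M[1,1],M[0,1]))
    b=a if ang is None else ang
    t=np.radians((a-b+180)%360-180); M=M@R.from_euler("z",t).as_matrix()
    print("at",o["ee_pos"].round(1),"yang",a.round(1),"t",round(o["clock"],1),"turn",t.round(3),"shift",(M.T@(np.array([x,y,z])-o["ee_pos"])).round(1))
def blobs(f,mask,z,amin=150,rows=238):
    m=mask.astype(np.uint8).copy(); m[rows:]=0; m=cv2.morphologyEx(m,cv2.MORPH_OPEN,np.ones((3,3)))
    for k in cv2.findContours(m,cv2.RETR_EXTERNAL,cv2.CHAIN_APPROX_NONE)[0]:
        if cv2.contourArea(k)<amin: continue
        W=np.array([ray(f,u,v,z)[:2] for u,v in k[:,0]],np.float32)
        c,s,a=cv2.minAreaRect(W); b=cv2.boxPoints((c,s,a)); e=b[1]-b[0]; g=b[2]-b[1]
        L=e if np.linalg.norm(e)>np.linalg.norm(g) else g
        cc,r=cv2.minEnclosingCircle(W)
        print("px",k[:,0].mean(0).round(),"rect",np.round(c,1),np.round(s,1),"axis",np.degrees(np.arctan2(L[1],L[0])).round(1)%180,"circ",np.round(cc,1),round(r,1))
E
python3 - <<'E'
from h import *
f=grab("wrist","w1.png"); go(430,85,100)
h=cv2.cvtColor(f["color"],cv2.COLOR_RGB2HSV)
blobs(f,(h[...,1]<110)&(h[...,2]>170),33)
E
```

```text
at [430.1  85.4 174.4] yang -22.8 t 2.9 turn 0.0 shift [-0.4  0.2 74.4]
px [ 36. 234.] rect [167.2 156.1] [11.7 32.7] axis 157.1 circ [165.3 151.8] 16.4
px [390. 221.] rect [533.   15.3] [38.2 37.2] axis 71.9 circ [532.9  15.2] 19.4
px [277. 197.] rect [429.8  87.5] [48.3  9.7] axis 66.7 circ [429.7  87.5] 24.6
px [387. 120.] rect [556.6 116.3] [56.3 56. ] axis 22.5 circ [554.7 117. ] 30.1
px [442.  75.] rect [633.6 139.6] [73.8 86.3] axis 90.0 circ [626.5 135.2] 47.8
px [537.  31.] rect [713.8 138.6] [29.2 24.4] axis 80.8 circ [716.2 138.4] 14.9
```

View pics/w1.png

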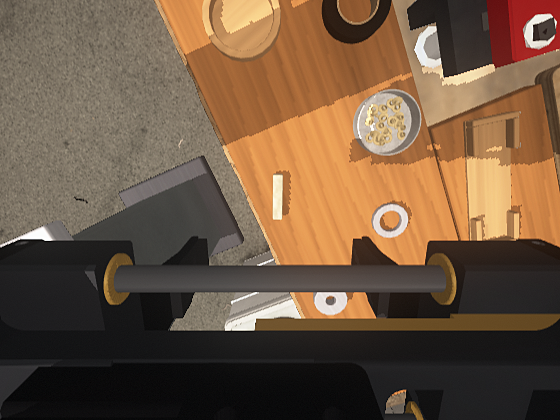

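Chalk at px (277,197) → (430,87.5), aligned with the tool; thin ring at (390,221) → (533,15), thick ring partly hidden at (330,300).

Call:
{"fn": "move_arm", "kwargs": {"moves": [[0.002, -0.001, 0.035, 0, 0.5], [0, 0, 0.035, 0, 0.5], [0, 0, 0.035, 0, 0.5], [0, 0, 0.025, 0, 0.5], [0, 0, 0.015, 0, 0.5], [0, 0, 0.005, 0, 0.5], [0, 0, 0, 0, 0.5], [0, 0, 0, 0, 0.5]], "squeeze": 20}}

```text
clock: 3.58
ee_pos: [430.0, 89.0, 25.1]
tcp_rot: [0.832, 0.555, 0.0, -0.0]
contact_force: [-0.2, 0.0, -0.2]
opening: 45.9
finger_force: 0.0
```

Call:
{"fn": "move_arm", "kwargs": {"moves": [[0, 0, 0, 0, 1], [0, 0, 0, 0, 1], [0, 0, 0, 0, 1], [0, 0, 0, 0, 1], [0, 0, 0, 0, 1], [0, 0, 0, 0, 1], [0, 0, 0, 0, 1]]}}

```text
clock: 4.17
ee_pos: [430.3, 88.1, 24.8]
tcp_rot: [0.832, 0.554, 0.0, 0.0]
contact_force: [-0.3, -0.7, 3.9]
opening: 11.0
finger_force: 20.0
```

Call:
{"fn": "move_arm", "kwargs": {"moves": [[0, 0, -0.015, 0, 1], [0, 0, -0.03, 0, 1], [0, 0, -0.035, 0, 1], [0, 0, -0.035, 0, 1], [0, 0, -0.03, 0, 1], [0, 0, 0, 0, 1]]}}

```text
clock: 4.67
ee_pos: [433.6, 88.1, 174.4]
tcp_rot: [0.832, 0.554, 0.005, 0.003]
contact_force: [0.2, -0.2, 0.5]
opening: 11.1
finger_force: 20.0
```

```bash
python3 - <<'E'
from h import *
go(475,397,170,-14.2)
E
```

```text
at [433.6  88.1 174.4] yang -22.7 t 4.7 turn -0.148 shift [309.6 -35.7   4.7]
```

Call:
{"fn": "move_arm", "kwargs": {"moves": [[0, 0, 0, -0.074, 1], [0, 0, 0, -0.074, 1], [0.035, -0.004, 0, 0, 1], [0.035, -0.004, 0, 0, 1], [0.035, -0.004, 0, 0, 1], [0.035, -0.004, 0, 0, 1], [0.035, -0.004, 0, 0, 1], [0.035, -0.004, 0, 0, 1], [0.035, -0.004, 0, 0, 1], [0.035, -0.004, 0, 0, 1]]}}

```text
clock: 5.5
ee_pos: [467.1, 368.9, 168.4]
tcp_rot: [0.789, 0.614, -0.001, -0.0]
contact_force: [0.8, 0.3, -0.5]
opening: 10.9
finger_force: 20.0
```

Call:
{"fn": "move_arm", "kwargs": {"moves": [[0.028, -0.004, 0, 0, 1], [0, 0, 0, 0, 1], [0, 0, 0, 0, 1]]}}

```text
clock: 5.75
ee_pos: [470.0, 396.5, 168.2]
tcp_rot: [0.788, 0.615, -0.001, -0.0]
contact_force: [-0.3, 0.3, -0.5]
opening: 10.8
finger_force: 20.0
```

```bash
python3 - <<'E'
from h import *
f=grab("wrist","w2.png"); go(475,397,60,-14.2)
E
```

```text
at [469.8 395.2 168.2] yang -14.1 t 5.8 turn 0.001 shift [  3.3   4.8 108.2]
```

View pics/w2.png

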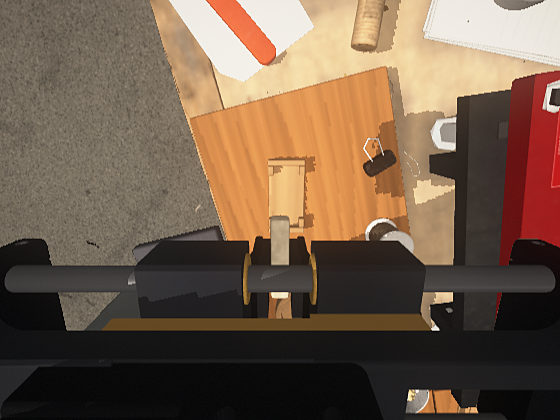

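The tray's top spans about cols 267–306, rows 159–228; the chalk hangs over its near end.

```bash
python3 - <<'E'
from h import *
f=grab("wrist")
for p in [(267,159),(306,159),(307,228),(268,228)]: print(ray(f,*p,36).round(1))
P=np.array([ray(f,*p,36) for p in [(267,159),(306,159),(307,228),(268,228)]]);m=P.mean(0);print(m)
e=(P[0]+P[1]-P[2]-P[3])/2; print(np.degrees(np.arctan2(e[1],e[0])), np.linalg.norm(e)); go(m[0],m[1],60)
h=cv2.cvtColor(f["color"],cv2.COLOR_RGB2HSV)
for p in [(285,170),(285,145),(335,190),(285,200)]: print(h[p[1],p[0]])
E
```

```text
[467.6 440.8  36. ]
[505.5 431.3  36. ]
[490.4 359.8  36. ]
[450. 370.  36.]
[478.40700275 400.4763722   36.        ]
77.07601803157695 73.01289402890012
at [469.9 394.5 168.4] yang -14.2 t 5.8 turn 0.0 shift [  8.2   7.  108.4]
[ 19 118 245]
[ 14 166 212]
[ 14 164 227]
[ 18 116 242]
```

Call:
{"fn": "move_arm", "kwargs": {"moves": [[0.005, 0.007, 0.03, 0.02, 1], [0, 0, 0.035, 0, 1], [0, 0, 0.035, 0, 1], [0, 0, 0.02, 0, 1], [0, 0, 0.012, 0, 1], [0, 0, 0.007, 0, 1], [0, 0, 0, 0, 1], [0, 0, 0, 0, 1]]}}

```text
clock: 6.52
ee_pos: [479.7, 398.5, 31.4]
tcp_rot: [0.795, 0.606, 0.001, 0.0]
contact_force: [0.7, 0.1, 0.0]
opening: 10.5
finger_force: 20.0
```

Call:
{"fn": "move_arm", "kwargs": {"moves": [[0, 0, 0, 0, 0.6], [0, 0, 0, 0, 0.6], [0, 0, 0, 0, 0.6], [0, 0, 0, 0, 0.6], [0, 0, -0.02, 0, 0.6], [0, 0, -0.035, 0, 0.5], [0, 0, -0.035, 0, 0], [0, 0, -0.035, 0, 0], [0, 0, -0.015, 0, 0], [0, 0, 0, 0, 0]]}}

```text
clock: 7.35
ee_pos: [481.6, 400.5, 176.0]
tcp_rot: [0.795, 0.606, 0.005, 0.001]
contact_force: [-0.1, 0.8, -0.6]
opening: 60.5
finger_force: 0.0
```

```bash
python3 - <<'E'
from h import *
f=grab("wrist"); cv2.imwrite("pics/w3.png",cv2.resize(f["color"][130:240,220:360,::-1],None,fx=3,fy=3)); go(438,-52,172,-14)
E
```

```text
at [480.1 399.6 173.3] yang -15.3 t 7.4 turn -0.023 shift [-4.484e+02  6.840e+01 -3.000e-01]
```

View pics/w3.png

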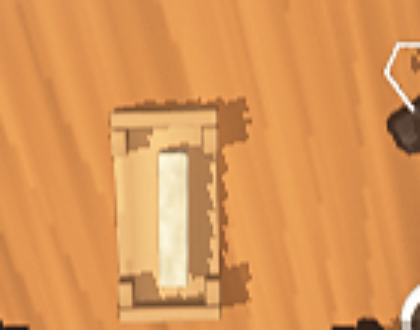

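Chalk lies flat inside its tray. Now the thick ring.

Call:
{"fn": "move_arm", "kwargs": {"moves": [[-0.037, 0.0055, 0, 0, 0], [-0.037, 0.0055, 0, 0, 0], [-0.037, 0.0055, 0, 0, 0], [-0.037, 0.0055, 0, 0, 0], [-0.037, 0.0055, 0, 0, 0], [-0.037, 0.0055, 0, 0, 0], [-0.037, 0.0055, 0, 0, 0], [-0.037, 0.0055, 0, 0, 0], [-0.037, 0.0055, 0, 0, 0], [-0.037, 0.0055, 0, 0, 0]]}}

```text
clock: 8.23
ee_pos: [432.0, 26.0, 169.3]
tcp_rot: [0.795, 0.606, -0.001, -0.001]
contact_force: [0.6, 0.3, 1.5]
opening: 87.2
finger_force: 0.0
```

Call:
{"fn": "move_arm", "kwargs": {"moves": [[-0.037, 0.0055, 0, 0, 0], [-0.037, 0.0055, 0, 0, 0], [0, 0, 0, 0, 0], [0, 0, 0, 0, 0], [0, 0, 0, 0, 0]]}}

```text
clock: 8.65
ee_pos: [423.8, -46.3, 169.6]
tcp_rot: [0.796, 0.606, -0.001, -0.001]
contact_force: [-0.4, 0.7, -0.0]
opening: 86.8
finger_force: 0.0
```

```bash
python3 - <<'E'
from h import *
f=grab("wrist","w4.png"); go(438,-52,172)
h=cv2.cvtColor(f["color"],cv2.COLOR_RGB2HSV)
for z in(36,30): blobs(f,(h[...,1]<90)&(h[...,2]>120),z)
E
```

```text
at [424.  -45.7 169.8] yang -15.3 t 8.7 turn 0.0 shift [-2.3 15.2 -2.3]
px [174. 230.] rect [305.3 -45.4] [18.2 34.5] axis 164.6 circ [304.1 -49. ] 17.5
px [240. 231.] rect [371.5 -61.8] [21.5 55.2] axis 164.6 circ [369.7 -68.5] 27.8
px [205. 221.] rect [340.3 -44.7] [24.2 20.1] axis 70.2 circ [343.  -45.3] 13.8
px [393. 222.] rect [534.2 -98.6] [36.8 52.6] axis 164.6 circ [ 533.5 -102.3] 28.3
px [515. 225.] rect [ 663.3 -133.5] [37.8 93.7] axis 164.6 circ [ 659.9 -146.3] 47.1
px [295. 200.] rect [438.7 -49.8] [39.8 37.7] axis 76.3 circ [438.7 -49.5] 20.2
px [371. 114.] rect [531.4  13.9] [38.1 38.4] axis 150.6 circ [531.5  13.7] 19.6
px [379.  13.] rect [553.8  94.4] [25.1 61.4] axis 164.5 circ [556.  102.4] 30.9
px [98. 86.] rect [283.3  70.5] [217.7 265.1] axis 169.3 circ [282.7  50. ] 151.9
px [174. 230.] rect [302.5 -46.8] [18.5 35.2] axis 164.6 circ [301.2 -50.5] 17.9
px [240. 231.] rect [370.1 -63.6] [21.9 56.3] axis 164.6 circ [368.2 -70.4] 28.4
px [205. 221.] rect [338.3 -46.1] [24.7 20.5] axis 70.2 circ [340.9 -46.7] 14.1
px [393. 222.] rect [ 536.1 -101.1] [37.6 53.7] axis 164.6 circ [ 535.4 -104.9] 28.8
px [515. 225.] rect [ 667.8 -136.7] [38.6 95.6] axis 164.6 circ [ 664.3 -149.7] 48.1
px [295. 200.] rect [438.6 -51.2] [40.6 38.5] axis 76.3 circ [438.6 -51. ] 20.6
px [371. 114.] rect [533.2  13.7] [38.9 39.2] axis 150.6 circ [533.3  13.6] 20.0
px [379.  13.] rect [556.1  95.9] [25.6 62.6] axis 164.5 circ [558.3 104. ] 31.5
px [98. 86.] rect [280.   71.4] [222.1 270.4] axis 169.3 circ [279.5  50.6] 155.0
```

View pics/w4.png

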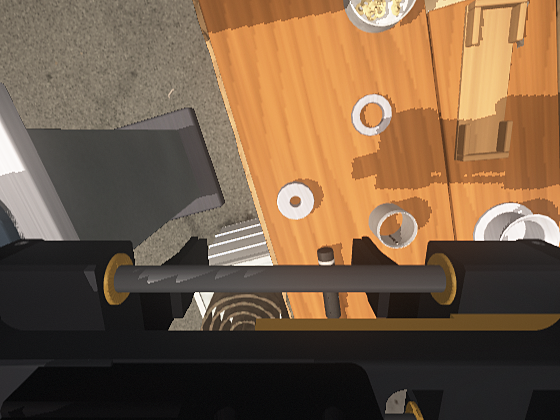

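Thick ring (small hole) at px (295,201) → (438.7,-50); thin ring (371,114) → (533,13.6).

Call:
{"fn": "move_arm", "kwargs": {"moves": [[0, 0.015, 0.02, 0, 0.2], [0, 0, 0.035, 0, 0.2], [0, 0, 0.035, 0, 0.2], [0, 0, 0.03, 0, 0.2], [0, 0, 0.018, 0, 0.2], [0, 0, 0.008, 0, 0.2], [0, 0, 0, 0, 0.2], [0, 0, 0, 0, 0.2]], "squeeze": 25}}

```text
clock: 9.37
ee_pos: [439.3, -49.3, 24.4]
tcp_rot: [0.794, 0.607, -0.0, -0.0]
contact_force: [-0.6, 0.8, 0.4]
opening: 69.9
finger_force: 0.0
```

Call:
{"fn": "move_arm", "kwargs": {"moves": [[0, 0, 0, 0, 1], [0, 0, 0, 0, 1], [0, 0, 0, 0, 1], [0, 0, 0, 0, 1], [0, 0, 0, 0, 1], [0, 0, 0, 0, 1]]}}

```text
clock: 9.87
ee_pos: [439.5, -51.0, 24.8]
tcp_rot: [0.795, 0.606, 0.0, 0.0]
contact_force: [0.2, 0.3, 2.0]
opening: 39.1
finger_force: 25.0
```

Call:
{"fn": "move_arm", "kwargs": {"moves": [[0, 0, -0.015, 0, 1], [0, 0, -0.03, 0, 1], [0, 0, -0.035, 0, 1], [0, 0, -0.035, 0, 1], [0, 0, -0.03, 0, 1], [0, 0, 0, 0, 1], [0, 0, 0, 0, 1]]}}

```text
clock: 10.45
ee_pos: [440.3, -51.3, 171.0]
tcp_rot: [0.795, 0.606, 0.001, 0.002]
contact_force: [-0.8, 0.4, -1.4]
opening: 39.3
finger_force: 25.0
```

```bash
python3 - <<'E'
from h import *
go(649,-146,170)
E
```

```text
at [440.3 -51.3 171. ] yang -15.4 t 10.4 turn 0.0 shift [-36.  226.3   2. ]
```

Call:
{"fn": "move_arm", "kwargs": {"moves": [[-0.005, 0.032, 0, 0, 1], [-0.005, 0.032, 0, 0, 1], [-0.005, 0.032, 0, 0, 1], [-0.005, 0.032, 0, 0, 1], [-0.005, 0.032, 0, 0, 1], [-0.005, 0.032, 0, 0, 1], [-0.006, 0.032, 0, 0, 1], [0, 0, 0, 0, 1], [0, 0, 0, 0, 1], [0, 0, 0, 0, 1]]}}

```text
clock: 11.28
ee_pos: [643.6, -144.2, 166.6]
tcp_rot: [0.795, 0.606, -0.002, -0.003]
contact_force: [-0.2, -0.0, -1.8]
opening: 39.3
finger_force: 25.0
```

```bash
python3 - <<'E'
from h import *
f=grab("wrist","w5.png"); go(649,-146,170)
h=cv2.cvtColor(f["color"],cv2.COLOR_RGB2HSV)
blobs(f,(h[...,1]<90)&(h[...,2]>120),58)
E
```

```text
at [ 643.5 -143.9  167.2] yang -15.4 t 11.3 turn 0.0 shift [-0.6  5.8 -2.8]
px [280. 234.] rect [ 635.6 -168.9] [ 8.4 40.6] axis 164.8 circ [ 634.7 -172.2] 20.3
px [504. 214.] rect [ 845.8 -199.1] [ 60.5 129.3] axis 164.8 circ [ 841.  -218.1] 65.1
px [148. 195.] rect [526. -99.] [38.1 24.3] axis 74.6 circ [ 532.9 -100.8] 19.7
px [292. 204.] rect [ 658.3 -141.4] [58.6 63.8] axis 146.8 circ [ 656.6 -144.9] 34.3
px [127.  75.] rect [547.1   4.2] [35.3 34.2] axis 65.8 circ [547.    4.4] 17.8
```

View pics/w5.png

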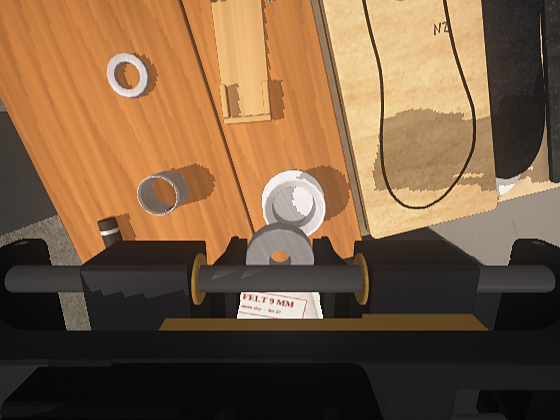

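```bash
python3 - <<'E'
import cv2
c=cv2.imread("pics/w5.png")[155:255,235:355]; cv2.imwrite("pics/w5c.png",cv2.resize(c,None,fx=6,fy=6,interpolation=cv2.INTER_CUBIC))
E
```

```text
(no output)
```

View pics/w5c.png

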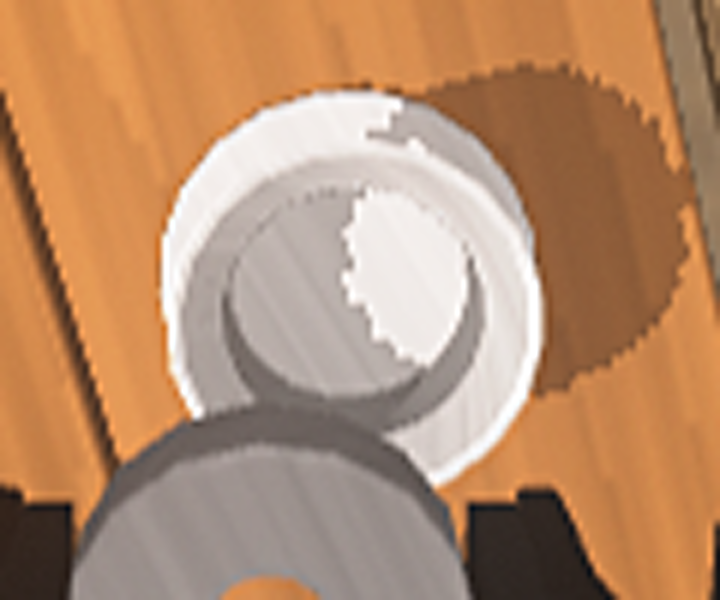

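Tube: floor circle centred near px (293,206), bore edge circle (294,205), rim (294,207).

```bash
python3 - <<'E'
from h import *
f=grab("wrist")
for p in [(293.3,206,26),(294,204.7,50),(294.2,206.5,58)]: print(ray(f,*p).round(1))
# held ring centre: hole (279.5,257) at top face z
o=get_obs();print(o["ee_pos"])
go(655,-147,62)
E
```

```text
[ 654.8 -154.1   26. ]
[ 656.4 -146.7   50. ]
[ 656.4 -146.4   58. ]
[ 643.73699993 -143.90450325  167.93424499]
at [ 643.7 -143.9  167.9] yang -15.3 t 11.4 turn 0.0 shift [-1.000e-01  1.220e+01  1.059e+02]
```

Call:
{"fn": "move_arm", "kwargs": {"moves": [[0, 0.0125, 0.01, 0, 1], [0, 0, 0.03, 0, 1], [0, 0, 0.03, 0, 1], [0, 0, 0.02, 0, 1], [0, 0, 0.01, 0, 1], [0, 0, 0.005, 0, 1], [0, 0, 0, 0, 1], [0, 0, 0, 0, 1]]}}

```text
clock: 12.05
ee_pos: [658.6, -148.4, 65.7]
tcp_rot: [0.795, 0.606, 0.0, 0.001]
contact_force: [-0.3, -0.3, -0.2]
opening: 39.0
finger_force: 25.0
```

```bash
python3 - <<'E'
from h import *
go(656,-147,62)
f=grab("scene")
# project expected tube rim centre and view
cv2.imwrite("pics/s1.png",cv2.resize(f["color"][120:230,270:430,::-1],None,fx=4.5,fy=4.5,interpolation=cv2.INTER_CUBIC))
E
```

```text
at [ 658.6 -148.4   65.7] yang -15.3 t 12.1 turn 0.0 shift [ 0.7 -2.9  3.7]
```

View pics/s1.png

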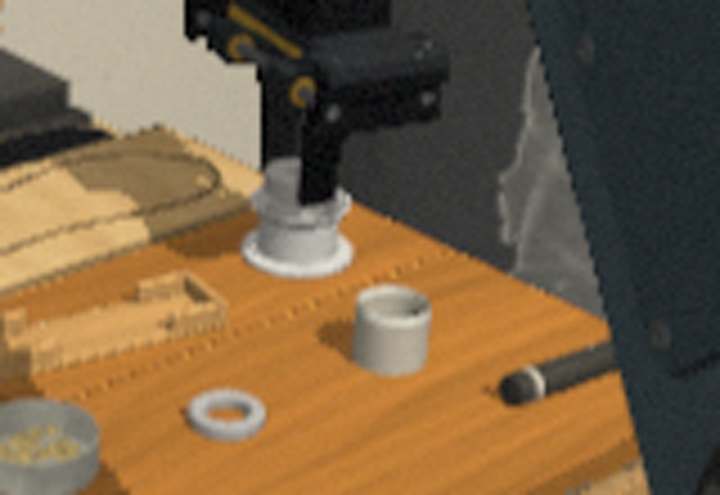

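The ring sits just above the tube mouth; a small correction, then release.

Call:
{"fn": "move_arm", "kwargs": {"moves": [[0, -0.0025, 0.002, 0, 1], [0, 0, 0, 0, 1], [0, 0, 0, 0, 0.35], [0, 0, 0, 0, 0.35], [0, 0, 0, 0, 0.35], [0, 0, 0, 0, 0.35], [0, 0, 0, 0, 0.35], [0, 0, -0.03, 0, 0.35], [0, 0, -0.035, 0, 0.2], [0, 0, -0.035, 0, 0]]}}

```text
clock: 12.93
ee_pos: [654.7, -147.3, 162.5]
tcp_rot: [0.795, 0.606, -0.001, -0.001]
contact_force: [0.9, -1.3, -0.5]
opening: 63.6
finger_force: 0.0
```

Call:
{"fn": "move_arm", "kwargs": {"moves": [[0.01, 0, -0.01, 0, 0], [0, 0, 0, 0, 0], [0, 0, 0, 0, 0]]}}

```text
clock: 13.18
ee_pos: [658.1, -137.4, 172.8]
tcp_rot: [0.795, 0.607, 0.0, 0.0]
contact_force: [0.2, 0.5, -0.0]
opening: 81.1
finger_force: 0.0
```

```bash
python3 - <<'E'
from h import *
f=grab("wrist","w6.png"); cv2.imwrite("pics/w6c.png",cv2.resize(f["color"][140:240,220:360,::-1],None,fx=4,fy=4,interpolation=cv2.INTER_CUBIC))
go(533.3,13.6,100)
E
```

```text
at [ 657.1 -137.4  171.2] yang -15.3 t 13.2 turn 0.0 shift [ 112.9 -159.1   71.7]
```

View pics/w6c.png

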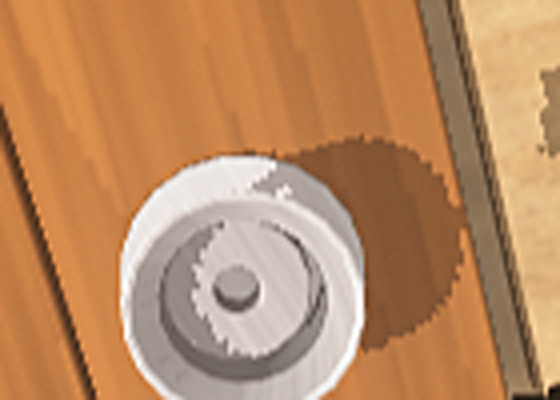

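Thick ring lies flat at the bottom. Now the thin ring.

Call:
{"fn": "move_arm", "kwargs": {"moves": [[0.019, -0.0265, 0, 0, 0.2], [0.019, -0.0265, 0, 0, 0.2], [0.019, -0.0265, 0, 0, 0.2], [0.019, -0.0265, 0, 0, 0.2], [0.019, -0.0265, 0.02, 0, 0.2], [0.019, -0.0265, 0.03, 0, 0.2], [0, 0, 0.02, 0, 0.2], [0, 0, 0, 0, 0.2], [0, 0, 0, 0, 0.2]]}}

```text
clock: 13.98
ee_pos: [534.8, 12.7, 102.3]
tcp_rot: [0.795, 0.606, -0.002, -0.002]
contact_force: [1.0, -0.4, 0.6]
opening: 69.7
finger_force: 0.0
```

```bash
python3 - <<'E'
from h import *
f=grab("wrist","w7.png")
h=cv2.cvtColor(f["color"],cv2.COLOR_RGB2HSV)
blobs(f,(h[...,1]<90)&(h[...,2]>120),30)
go(533.3,14.2,24)
E
```

```text
px [279. 216.] rect [534.5  14.8] [36.9 38. ] axis 164.8 circ [534.3  14.1] 19.6
px [273.  77.] rect [561.6 116.7] [64.7 60.7] axis 74.7 circ [559.9 117. ] 32.7
px [437.  54.] rect [676.7 105.3] [ 29.4 127. ] axis 179.9 circ [676.7  99.3] 63.9
px [544.  23.] rect [753.1 103.1] [11.3 20.8] axis 176.5 circ [753.2 105. ] 11.1
at [536.6  12.  103.6] yang -15.4 t 14.0 turn 0.0 shift [ 1.2 -3.7 79.6]
```

Call:
{"fn": "move_arm", "kwargs": {"moves": [[0.0015, -0.002, 0.02, 0, 0.2], [0, 0, 0.03, 0, 0.2], [0, 0, 0.02, 0, 0.2], [0, 0, 0.0075, 0, 0.2], [0, 0, 0, 0, 0.2], [0, 0, 0, 0, 0.2]]}}

```text
clock: 14.53
ee_pos: [536.0, 13.8, 27.5]
tcp_rot: [0.796, 0.606, 0.001, 0.001]
contact_force: [1.3, 0.7, 0.1]
opening: 69.6
finger_force: 0.0
```

Call:
{"fn": "move_arm", "kwargs": {"moves": [[0, 0, 0, 0, 1], [0, 0, 0, 0, 1], [0, 0, 0, 0, 1], [0, 0, 0, 0, 1], [0, 0, 0, 0, 1], [0, 0, 0, 0, 1]]}}

```text
clock: 15.03
ee_pos: [534.9, 14.6, 27.2]
tcp_rot: [0.795, 0.606, 0.0, 0.0]
contact_force: [-0.6, -0.4, 3.3]
opening: 37.6
finger_force: 25.1
```

Call:
{"fn": "move_arm", "kwargs": {"moves": [[0, 0, -0.01, 0, 1], [0, 0, -0.02, 0, 1], [0, 0, -0.035, 0, 1], [0, 0, -0.015, 0, 1], [0, 0, 0, 0, 1], [0, 0, 0, 0, 1], [0, 0, 0, 0, 1]]}}

```text
clock: 15.62
ee_pos: [533.9, 14.7, 106.5]
tcp_rot: [0.795, 0.606, -0.0, -0.0]
contact_force: [-0.6, -1.0, -1.4]
opening: 37.9
finger_force: 25.0
```

```bash
python3 - <<'E'
from h import *
go(656,-147,105)
E
```

```text
at [533.9  14.7 106.5] yang -15.4 t 15.6 turn 0.0 shift [-123.6  160.5    1.3]
```

```bash
python3 - <<'E'
from h import *
f=grab("wrist"); a=f["color"][180:340,190:370,::-1]; g=grab("scene"); b=g["color"][130:230,270:430,::-1]
a=cv2.resize(a,(450,400)); b=cv2.resize(b,(640,400))
cv2.imwrite("pics/w8.png",cv2.resize(np.hstack([a,b[:,200:550]]),(800,400)))
E
```

```text
(no output)
```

View pics/w8.png

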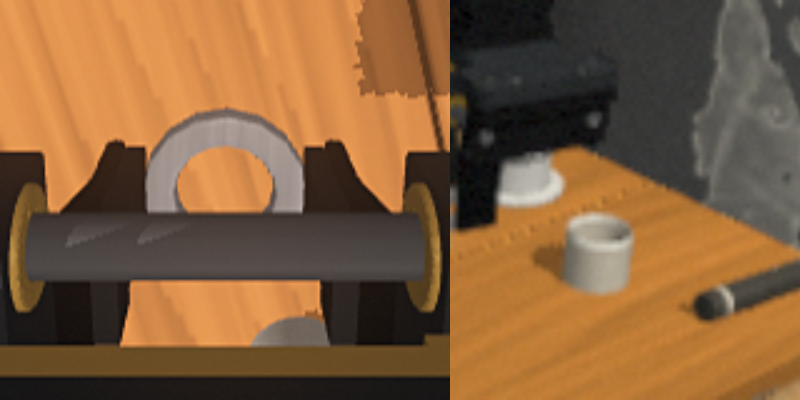

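Ring is held centred and level. On to the tube.

Call:
{"fn": "move_arm", "kwargs": {"moves": [[-0.0206, 0.0267, 0, 0, 1], [-0.0206, 0.0267, 0, 0, 1], [-0.0206, 0.0267, 0, 0, 1], [-0.0206, 0.0267, 0, 0, 1], [-0.0206, 0.0267, 0, 0, 1], [-0.0206, 0.0267, 0, 0, 1], [0, 0, 0.01, 0, 1], [0, 0, 0, 0, 1], [0, 0, 0, 0, 1], [0, 0, 0, 0, 1]]}}

```text
clock: 16.55
ee_pos: [654.8, -145.6, 95.6]
tcp_rot: [0.795, 0.607, -0.001, -0.002]
contact_force: [0.6, -0.0, 0.0]
opening: 37.7
finger_force: 25.0
```

```bash
python3 - <<'E'
from h import *
go(656,-147,66)
E
```

```text
at [ 654.8 -145.6   95.6] yang -15.3 t 16.6 turn 0.0 shift [-1.   1.6 29.6]
```

Call:
{"fn": "move_arm", "kwargs": {"moves": [[-0.001, 0.001, 0.015, 0, 1], [0, 0, 0.01, 0, 1], [0, 0, 0.005, 0, 1], [0, 0, 0, 0, 1], [0, 0, 0, 0, 1]]}}

```text
clock: 16.97
ee_pos: [656.7, -147.6, 66.6]
tcp_rot: [0.795, 0.607, -0.0, -0.001]
contact_force: [0.4, 0.1, -0.2]
opening: 37.3
finger_force: 25.0
```

Call:
{"fn": "move_arm", "kwargs": {"moves": [[0, 0, 0, 0, 0.35], [0, 0, 0, 0, 0.35], [0, 0, 0, 0, 0.35], [0, 0, 0, 0, 0.35], [0, 0, 0, 0, 0.35], [0, 0, -0.03, 0, 0.35], [0, 0, -0.035, 0, 0.2], [0.01, 0, -0.035, 0, 0], [0, 0, 0, 0, 0], [0, 0, 0, 0, 0]]}}

```text
clock: 17.8
ee_pos: [661.8, -138.9, 170.2]
tcp_rot: [0.795, 0.607, 0.002, 0.003]
contact_force: [-0.7, -1.1, -0.1]
opening: 75.8
finger_force: 0.0
```

```bash
python3 - <<'E'
from h import *
f=grab("wrist","w9.png"); cv2.imwrite("pics/w9c.png",cv2.resize(f["color"][140:240,220:360,::-1],None,fx=4,fy=4,interpolation=cv2.INTER_CUBIC))
go(528,-102,165)
E
```

```text
at [ 660.1 -138.6  167.9] yang -15.3 t 17.9 turn 0.0 shift [   0.4 -137.1    2.7]
```

View pics/w9c.png

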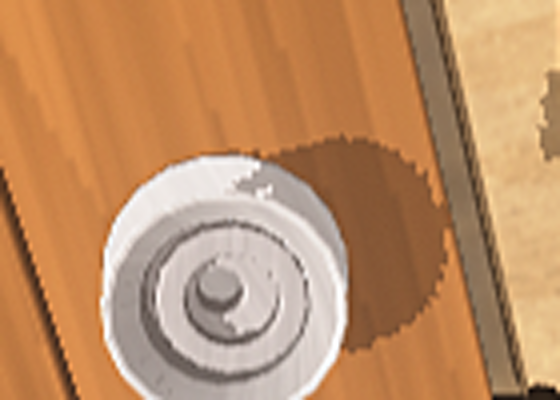

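Thin ring is flat on top of the thick one. Now the die.

Call:
{"fn": "move_arm", "kwargs": {"moves": [[0, -0.033, 0, 0, 0], [0, -0.033, 0, 0, 0], [0, -0.033, 0, 0, 0], [0, -0.033, 0, 0, 0], [0, 0, 0, 0, 0], [0, 0, 0, 0, 0], [0, 0, 0, 0, 0]]}}

```text
clock: 18.43
ee_pos: [532.7, -104.0, 166.1]
tcp_rot: [0.795, 0.606, -0.0, -0.0]
contact_force: [0.3, 0.2, -0.5]
opening: 87.3
finger_force: 0.0
```

```bash
python3 - <<'E'
from h import *
f=grab("wrist"); cv2.imwrite("pics/w10.png",cv2.resize(f["color"][160:260,210:350,::-1],None,fx=5,fy=5,interpolation=cv2.INTER_CUBIC))
go(528,-102,60)
E
```

```text
at [ 533.6 -104.3  166.4] yang -15.4 t 18.5 turn 0.0 shift [  0.7  -6.  106.4]
```

View pics/w10.png

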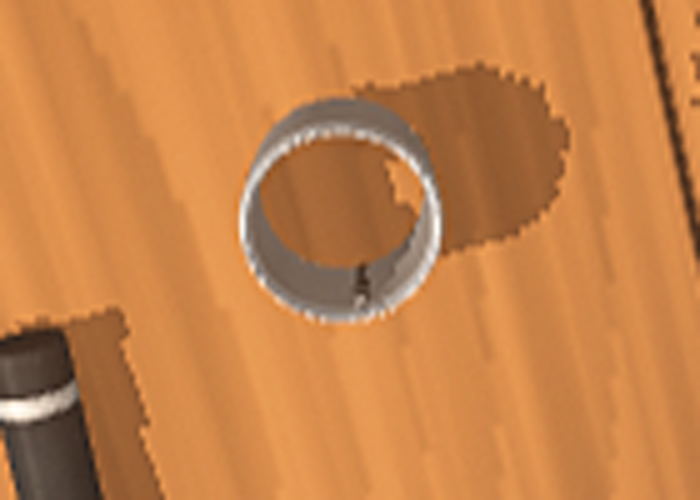

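Die rim centre at px (278.2,204.9), seam at image bottom, so it is clear of the fingers.

```bash
python3 - <<'E'
from h import *
f=grab("wrist"); p=ray(f,278.2,204.9,57); print(p); go(p[0],p[1],41)
E
```

```text
[ 532.5902552 -101.5204217   57.       ]
at [ 533.8 -104.4  166.5] yang -15.4 t 18.5 turn 0.0 shift [  2.5  -2.1 125.5]
```

Call:
{"fn": "move_arm", "kwargs": {"moves": [[0.0025, -0.002, 0.03, 0, 0.1], [0, 0, 0.035, 0, 0.1], [0, 0, 0.03, 0, 0.1], [0, 0, 0.02, 0, 0.1], [0, 0, 0.01, 0, 0.1], [0, 0, 0, 0, 0.1], [0, 0, 0, 0, 0.1]], "squeeze": 15}}

```text
clock: 19.12
ee_pos: [532.1, -101.1, 41.6]
tcp_rot: [0.795, 0.606, 0.0, 0.0]
contact_force: [0.5, 0.1, 1.6]
opening: 78.4
finger_force: 0.0
```

Call:
{"fn": "move_arm", "kwargs": {"moves": [[0, 0, 0, 0, 1], [0, 0, 0, 0, 1], [0, 0, 0, 0, 1], [0, 0, 0, 0, 1], [0, 0, 0, 0, 1], [0, 0, 0, 0, 1]]}}

```text
clock: 19.62
ee_pos: [531.5, -100.8, 42.4]
tcp_rot: [0.795, 0.606, 0.0, 0.0]
contact_force: [-0.0, -0.4, -0.2]
opening: 46.0
finger_force: 0.0
```

Call:
{"fn": "move_arm", "kwargs": {"moves": [[0, 0, -0.015, 0, 1], [0, 0, -0.03, 0, 1], [0, 0, -0.035, 0, 1], [0, 0, -0.03, 0, 1], [0, 0, -0.02, 0, 1], [0, 0, 0, 0, 1], [0, 0, 0, 0, 1]]}}

```text
clock: 20.2
ee_pos: [531.9, -101.0, 173.2]
tcp_rot: [0.795, 0.606, 0.001, 0.001]
contact_force: [-0.8, 0.2, -0.2]
opening: 3.1
finger_force: 0.0
```

```bash
python3 - <<'E'
from h import *
go(464,255,172)
E
```

```text
at [ 531.9 -101.   173.2] yang -15.3 t 20.2 turn 0.0 shift [ 325.3 -159.7    0.5]
```

The fingers had not closed before the lift (opening 46). Open and re-check.

Call:
{"fn": "move_arm", "kwargs": {"moves": [[0, 0, 0, 0, 0.2], [0, 0, 0, 0, 0.2], [0, 0, 0, 0, 0.2], [0, 0, 0, 0, 0.2], [0, 0, 0, 0, 0.2], [0, 0, 0, 0, 0.2], [0, 0, 0, 0, 0.2], [0, 0, 0, 0, 0.2], [0, 0, 0, 0, 0.2], [0, 0, 0, 0, 0.2]]}}

```text
clock: 21.03
ee_pos: [531.3, -100.7, 171.9]
tcp_rot: [0.795, 0.606, 0.0, 0.0]
contact_force: [-0.5, 0.2, -0.1]
opening: 61.9
finger_force: 0.0
```

```bash
python3 - <<'E'
from h import *
f=grab("wrist"); cv2.imwrite("pics/w11.png",cv2.resize(f["color"][160:260,210:350,::-1],None,fx=5,fy=5,interpolation=cv2.INTER_CUBIC))
p=ray(f,278.2,204.9,57); print(p); go(p[0],p[1],41)
E
```

```text
[529.85984444 -99.32491944  57.        ]
at [ 531.3 -100.8  171.9] yang -15.4 t 21.1 turn 0.0 shift [  1.   -1.8 130.9]
```

View pics/w11.png

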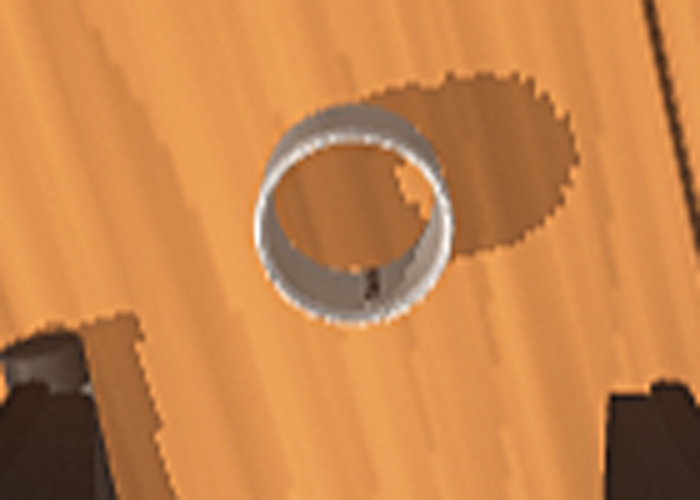

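Die untouched, rim centre px (280.9,205.7). I've also now used 16 pictures, over the 14 allowed, so no more viewing: from here only numeric measurement.

Call:
{"fn": "move_arm", "kwargs": {"moves": [[0, 0.001, 0.03, 0, 0.3], [0, 0, 0.035, 0, 0.3], [0, 0, 0.035, 0, 0.3], [0, 0, 0.02, 0, 0.3], [0, 0, 0.01, 0, 0.3], [0, 0, 0, 0, 0.3], [0, 0, 0, 0, 0.3]]}}

```text
clock: 21.67
ee_pos: [532.6, -101.2, 42.0]
tcp_rot: [0.795, 0.606, 0.0, 0.0]
contact_force: [-0.3, 0.1, 0.2]
opening: 61.0
finger_force: 0.0
```

Call:
{"fn": "move_arm", "kwargs": {"moves": [[0, 0, 0, 0, 1], [0, 0, 0, 0, 1], [0, 0, 0, 0, 1], [0, 0, 0, 0, 1], [0, 0, 0, 0, 1], [0, 0, 0, 0, 1], [0, 0, 0, 0, 1], [0, 0, 0, 0, 1]]}}

```text
clock: 22.33
ee_pos: [532.7, -101.2, 42.8]
tcp_rot: [0.795, 0.606, 0.0, 0.001]
contact_force: [-0.9, -0.0, 6.5]
opening: 39.6
finger_force: 15.0
```

Call:
{"fn": "move_arm", "kwargs": {"moves": [[0, 0, -0.015, 0, 1], [0, 0, -0.03, 0, 1], [0, 0, -0.035, 0, 1], [0, 0, -0.03, 0, 1], [0, 0, -0.02, 0, 1], [0, 0, 0, 0, 1]]}}

```text
clock: 22.83
ee_pos: [535.0, -102.0, 176.3]
tcp_rot: [0.795, 0.606, 0.002, 0.004]
contact_force: [0.2, -0.6, -0.9]
opening: 39.4
finger_force: 15.0
```

Call:
{"fn": "move_arm", "kwargs": {"moves": [[0.032, -0.016, 0, 0, 1], [0.032, -0.016, 0, 0, 1], [0.032, -0.016, 0, 0, 1], [0.032, -0.016, 0, 0, 1], [0.032, -0.016, 0, 0, 1], [0.032, -0.016, 0, 0, 1], [0.032, -0.016, 0, 0, 1], [0.032, -0.016, 0, 0, 1], [0.032, -0.016, 0, 0, 1], [0.032, -0.016, 0, 0, 1]]}}

```text
clock: 23.67
ee_pos: [461.1, 251.3, 170.6]
tcp_rot: [0.795, 0.606, -0.001, -0.0]
contact_force: [1.0, 0.4, -1.9]
opening: 39.4
finger_force: 15.0
```

Call:
{"fn": "move_arm", "kwargs": {"moves": [[0, 0, 0, 0, 1], [0, 0, 0, 0, 1], [0, 0, 0, 0, 1]]}}

```text
clock: 23.92
ee_pos: [461.9, 249.6, 170.9]
tcp_rot: [0.795, 0.607, -0.001, -0.0]
contact_force: [0.8, 0.4, -1.1]
opening: 39.3
finger_force: 15.0
```

```bash
python3 - <<'E'
from h import *
f=grab("wrist","w12.png"); go(464,255,60)
# cup: rim circle by Hough in this view, radius 36mm outer / 29 inner at z=38
g=cv2.cvtColor(f["color"],cv2.COLOR_RGB2GRAY)[100:240]
for lo,hi in((28,34),(36,44)):
  c=cv2.HoughCircles(cv2.GaussianBlur(g,(3,3),1),cv2.HOUGH_GRADIENT,1.5,20,param1=80,param2=18,minRadius=lo,maxRadius=hi)
  if c is not None:
    for u,v,r in c[0][:4]: print(u,v+100,r,ray(f,u,v+100,38).round(1))
# cup from first wrist view
o=dict(ee_pos=np.array([430.1,85.4,174.4]),q=[0.834,0.552,0,0])
T=np.eye(4);T[:3,:3]=R.from_quat(o["q"]).as_matrix();T[:3,3]=o["ee_pos"];T=T@np.array(f["tool_from_camera"])
print("w1 cup",ray(dict(f,P=T[:3,3],M=T[:3,:3]),241,21,38).round(1))
E
```

```text
at [462.3 249.1 171.1] yang -15.4 t 24.0 turn 0.0 shift [  6.3   0.2 111.1]
281.25 192.25 33.1 [465.6 258.7  38. ]
380.25 195.25 29.8 [563.9 228.5  38. ]
119.25 183.25 29.8 [307.5 311.6  38. ]
158.25 169.75 29.8 [351.3 314.   38. ]
168.75 160.75 41.4 [364.8 319.7  38. ]
117.75 174.25 43.05 [309.8 320.6  38. ]
264.75 190.75 43.05 [449.5 264.7  38. ]
285.75 192.25 36.525 [470.1 257.4  38. ]
w1 cup [462.9 253.2  38. ]
```

Call:
{"fn": "move_arm", "kwargs": {"moves": [[0.007, 0, 0.015, 0, 1], [0, 0, 0.03, 0, 1], [0, 0, 0.03, 0, 1], [0, 0, 0.025, 0, 1], [0, 0, 0.015, 0, 1], [0, 0, 0.007, 0, 1], [0, 0, 0, 0, 1], [0, 0, 0, 0, 1]]}}

```text
clock: 24.63
ee_pos: [465.2, 255.9, 50.0]
tcp_rot: [0.796, 0.606, 0.0, 0.0]
contact_force: [-0.1, 0.0, -0.6]
opening: 39.6
finger_force: 15.0
```

```bash
python3 - <<'E'
from h import *
go(464.5,256,47); print(get_obs()["contact_force"])
E
```

```text
at [465.2 255.9  50. ] yang -15.4 t 24.6 turn 0.0 shift [-0.1 -0.7  3. ]
[-0.09850738  0.00948182 -0.58490589]
```

Lower 3 mm, release, retreat, and locate the die numerically from above.

Call:
{"fn": "move_arm", "kwargs": {"moves": [[0, 0, 0.003, 0, 1], [0, 0, 0, 0, 1], [0, 0, 0, 0, 1], [0, 0, 0, 0, 0.3], [0, 0, 0, 0, 0.3], [0, 0, 0, 0, 0.3], [0, 0, 0, 0, 0.3], [0, 0, 0, 0, 0.3], [0, 0, 0, 0, 0.3], [0, 0, 0, 0, 0.3]]}}

```text
clock: 25.47
ee_pos: [464.5, 256.7, 46.8]
tcp_rot: [0.795, 0.606, -0.0, -0.0]
contact_force: [0.4, -0.1, -0.0]
opening: 60.7
finger_force: 0.0
```

Call:
{"fn": "move_arm", "kwargs": {"moves": [[0, 0, -0.02, 0, 0.3], [0, 0, -0.035, 0, 0.2], [0, 0, -0.035, 0, 0], [0, 0, -0.035, 0, 0], [0, 0, 0, 0, 0], [0, 0, 0, 0, 0], [0, 0, 0, 0, 0]]}}

```text
clock: 26.05
ee_pos: [463.9, 256.5, 171.5]
tcp_rot: [0.795, 0.606, -0.0, -0.0]
contact_force: [-0.1, -0.9, -0.3]
opening: 85.9
finger_force: 0.0
```

```bash
python3 - <<'E'
from h import *
f=grab("wrist","w13.png"); h=cv2.cvtColor(f["color"],cv2.COLOR_RGB2HSV)
blobs(f,(h[...,1]<80)&(h[...,2]>90)&(np.arange(560)[None]>200)&(np.arange(560)[None]<360),61,80,232)
g=cv2.cvtColor(f["color"],cv2.COLOR_RGB2GRAY)[140:240,220:340]
for lo,hi in((19,25),(27,33),(34,40)):
  c=cv2.HoughCircles(g,cv2.HOUGH_GRADIENT,1.5,10,param1=80,param2=15,minRadius=lo,maxRadius=hi)
  if c is not None:
    for u,v,r in c[0][:3]: print(u+220,v+140,r,"z61",ray(f,u+220,v+140,61).round(1),"z38",ray(f,u+220,v+140,38).round(1))
go(451,-162,172,-8)
E
```

```text
px [205. 204.] rect [395.  278.2] [16.3  8.8] axis 71.1 circ [393.8 278.5] 8.6
px [280. 203.] rect [465.3 259.7] [43.8 37.9] axis 74.7 circ [465.7 259.5] 22.0
px [213. 195.] rect [402.2 283.8] [14.7 76. ] axis 92.5 circ [407.2 284.1] 38.0
px [353. 101.] rect [550.3 331.6] [30.2 12.4] axis 78.8 circ [555.6 330.5] 15.1
px [255.  53.] rect [479.4 392. ] [45.3  9.4] axis 73.7 circ [478.9 392.1] 22.8
286.75 191.75 24.1 z61 [474.  269.3  61. ] z38 [473.3 264.5  38. ]
279.25 203.75 22.45 z61 [464.  259.8  61. ] z38 [462.4 254.2  38. ]
274.75 191.75 24.1 z61 [463.  272.3  61. ] z38 [461.3 267.8  38. ]
279.25 197.75 30.45 z61 [465.6 265.5  61. ] z38 [464.1 260.4  38. ]
291.25 194.75 32.1 z61 [477.4 265.3  61. ] z38 [477.  260.2  38. ]
271.75 205.25 28.8 z61 [456.6 260.3  61. ] z38 [454.4 254.7  38. ]
279.25 199.25 35.65 z61 [465.2 264.1  61. ] z38 [463.7 258.8  38. ]
291.25 197.75 35.8 z61 [476.7 262.5  61. ] z38 [476.2 257.1  38. ]
271.75 190.25 37.45 z61 [460.6 274.5  61. ] z38 [458.8 270.1  38. ]
at [463.4 256.3 170.8] yang -15.4 t 26.1 turn -0.128 shift [-416.    45.9   -0.9]
```

Die stands centred in the cup. Now the punch.

Call:
{"fn": "move_arm", "kwargs": {"moves": [[0, 0, 0, -0.064, 0], [0, 0, 0, -0.064, 0], [-0.0347, 0.0038, 0, 0, 0], [-0.0347, 0.0038, 0, 0, 0], [-0.0347, 0.0038, 0, 0, 0], [-0.0347, 0.0038, 0, 0, 0], [-0.0347, 0.0038, 0, 0, 0], [-0.0347, 0.0038, 0, 0, 0], [-0.0347, 0.0038, 0, 0, 0], [-0.0347, 0.0038, 0, 0, 0]]}}

```text
clock: 26.93
ee_pos: [454.3, -23.7, 170.2]
tcp_rot: [0.755, 0.656, -0.001, -0.002]
contact_force: [0.7, -0.1, -0.3]
opening: 86.8
finger_force: 0.0
```

Call:
{"fn": "move_arm", "kwargs": {"moves": [[-0.0347, 0.0038, 0, 0, 0], [-0.0347, 0.0038, 0, 0, 0], [-0.0347, 0.0038, 0, 0, 0], [-0.0347, 0.0038, 0, 0, 0], [0, 0, 0, 0, 0], [0, 0, 0, 0, 0], [0, 0, 0, 0, 0]]}}

```text
clock: 27.52
ee_pos: [450.3, -161.1, 170.4]
tcp_rot: [0.755, 0.656, -0.0, -0.002]
contact_force: [-0.8, 0.8, -0.8]
opening: 87.1
finger_force: 0.0
```

```bash
python3 - <<'E'
from h import *
f=grab("wrist","w14.png"); h=cv2.cvtColor(f["color"],cv2.COLOR_RGB2HSV)
C=np.arange(560)[None]
blobs(f,(h[...,2]<95)&(C>230)&(C<335),40,80,255)
print([tuple(int(x) for x in h[v,280]) for v in range(140,245,8)])
w5=cv2.cvtColor(cv2.imread("pics/top0.png"),cv2.COLOR_BGR2HSV); t=grab("top"); m=np.zeros((420,560),bool); m[235:260,385:430]=1
T=cv2.cvtColor(t["color"],cv2.COLOR_RGB2HSV)
blobs(t,m&(T[...,2]<70),40,30,420)
go(451,-162,172)
E
```

```text
px [234. 247.] rect [ 394.8 -203. ] [17.5  8.7] axis 79.9 circ [ 394.9 -202.9] 9.6
px [287. 202.] rect [ 457.3 -162.6] [66.3  4.9] axis 84.1 circ [ 457.1 -162.6] 33.1
[(14, 161, 230), (15, 161, 233), (12, 87, 91), (13, 83, 108), (11, 90, 96), (12, 82, 112), (11, 81, 107), (14, 78, 108), (14, 78, 108), (11, 78, 104), (12, 76, 104), (13, 69, 103), (18, 10, 255), (17, 7, 253)]
px [420. 240.] rect [ 462.3 -163. ] [45.4 26.9] axis 81.3 circ [ 461.5 -162.9] 25.8
at [ 450.7 -160.3  170.9] yang -7.9 t 27.6 turn 0.0 shift [-1.6  0.6 -1.1]
```

```bash
python3 - <<'E'
from h import *
f=grab("wrist"); h=cv2.cvtColor(f["color"],cv2.COLOR_RGB2HSV); C=np.arange(560)[None]
m=(h[...,2]<150)&(h[...,1]<125)&(C>250)&(C<320)
blobs(f,m,40,80,234)
for v in (165,185,205,225):
    r=np.where(m[v,250:320])[0]+250; print(v,r.min(),r.max(),[tuple(int(x) for x in h[v,u]) for u in range(266,300,4)])
    print(ray(f,r.min(),v,40).round(1),ray(f,r.max(),v,40).round(1))
for v in range(140,172,2): print(v,h[v,279].tolist(),end=" ")
print();
for v in range(222,250,2): print(v,h[v,277].tolist(),end=" ")
E
```

```text
px [281. 202.] rect [ 451.1 -161.3] [66.4 17. ] axis 83.8 circ [ 451.9 -161.4] 33.9
px [279. 161.] rect [ 455.7 -118.2] [ 9.9 15.1] axis 172.1 circ [ 455.7 -118.7] 8.7
165 272 288 [(14, 162, 227), (15, 169, 240), (14, 97, 95), (11, 83, 104), (12, 97, 97), (11, 126, 79), (13, 168, 175), (13, 168, 172), (14, 164, 237)]
[ 447.8 -121.1   40. ] [ 463.7 -123.3   40. ]
185 272 288 [(14, 159, 228), (14, 162, 232), (12, 79, 97), (14, 82, 109), (12, 84, 103), (11, 102, 85), (13, 170, 168), (13, 168, 170), (13, 169, 155)]
[ 444.8 -141.2   40. ] [ 461.  -143.5   40. ]
205 273 289 [(13, 160, 220), (15, 158, 232), (11, 78, 88), (11, 83, 105), (11, 83, 104), (12, 99, 88), (13, 169, 163), (13, 165, 162), (13, 168, 159)]
[ 442.8 -162.2   40. ] [ 459.3 -164.5   40. ]
225 274 289 [(15, 155, 235), (14, 161, 223), (8, 62, 74), (13, 77, 103), (12, 73, 102), (12, 92, 89), (13, 158, 139), (13, 165, 147), (13, 164, 165)]
[ 440.7 -184.    40. ] [ 456.4 -186.2   40. ]
140 [15, 163, 231] 142 [14, 160, 231] 144 [15, 163, 232] 146 [15, 162, 233] 148 [15, 159, 234] 150 [15, 160, 235] 152 [15, 160, 235] 154 [14, 168, 222] 156 [12, 129, 75] 158 [11, 78, 111] 160 [13, 85, 108] 162 [12, 89, 106] 164 [11, 83, 108] 166 [12, 103, 89] 168 [17, 18, 255] 170 [30, 8, 255] 
222 [12, 73, 101] 224 [12, 76, 104] 226 [12, 74, 100] 228 [12, 72, 103] 230 [13, 77, 103] 232 [11, 73, 101] 234 [13, 73, 94] 236 [14, 16, 212] 238 [78, 5, 240] 240 [83, 4, 239] 242 [14, 26, 223] 244 [14, 50, 220] 246 [14, 56, 214] 248 [15, 59, 204]
```

Call:
{"fn": "move_arm", "kwargs": {"moves": [[0, 0.001, 0.03, -0.03, 0.5], [0, 0, 0.035, 0, 0.5], [0, 0, 0.035, 0, 0.5], [0, 0, 0.025, 0, 0.5], [0, 0, 0.015, 0, 0.5], [0, 0, 0.005, 0, 0.5], [0, 0, 0, 0, 0.5], [0, 0, 0, 0, 0.5]], "squeeze": 35}}

```text
clock: 28.33
ee_pos: [452.9, -161.6, 27.2]
tcp_rot: [0.744, 0.668, 0.0, 0.0]
contact_force: [-0.6, 1.0, -0.1]
opening: 45.9
finger_force: 0.0
```

Call:
{"fn": "move_arm", "kwargs": {"moves": [[0, 0, 0, 0, 1], [0, 0, 0, 0, 1], [0, 0, 0, 0, 1], [0, 0, 0, 0, 1], [0, 0, 0, 0, 1], [0, 0, 0, 0, 1], [0, 0, 0, 0, 1], [0, 0, 0, 0, 1]]}}

```text
clock: 29.0
ee_pos: [452.6, -162.2, 27.4]
tcp_rot: [0.745, 0.667, 0.0, 0.0]
contact_force: [-0.2, -0.1, 6.0]
opening: 17.9
finger_force: 35.0
```

Call:
{"fn": "move_arm", "kwargs": {"moves": [[0, 0, -0.01, 0, 1], [0, 0, -0.02, 0, 1], [0, 0, -0.03, 0, 1], [0, 0, -0.03, 0, 1], [0, 0, -0.03, 0, 1], [0, 0, -0.03, 0, 1], [0, 0, 0, 0, 1], [0, 0, 0, 0, 1]]}}

```text
clock: 29.67
ee_pos: [453.4, -162.6, 178.7]
tcp_rot: [0.745, 0.667, 0.001, 0.002]
contact_force: [-0.9, 0.7, -1.7]
opening: 18.3
finger_force: 35.0
```

```bash
python3 - <<'E'
from h import *
f=grab("wrist","w15.png"); go(645,10,172,-11.8)
t=grab("top","t2.png"); T=cv2.cvtColor(t["color"],cv2.COLOR_RGB2HSV)
print([tuple(int(x) for x in T[v,u]) for u,v in [(325,164),(310,163),(325,180),(325,148),(285,170),(365,175),(340,167)]])
E
```

```text
at [ 452.3 -162.   177.2] yang -6.3 t 29.7 turn 0.096 shift [207.7 153.5   5.3]
[(17, 142, 233), (17, 144, 230), (15, 192, 212), (14, 191, 199), (16, 107, 178), (15, 190, 219), (17, 143, 234)]
```

Call:
{"fn": "move_arm", "kwargs": {"moves": [[0, 0, 0, 0.096, 1], [0.022, 0.019, 0, 0, 1], [0.022, 0.019, 0, 0, 1], [0.022, 0.019, 0, 0, 1], [0.022, 0.019, 0, 0, 1], [0.022, 0.019, 0, 0, 1], [0.022, 0.019, 0, 0, 1], [0.022, 0.019, 0, 0, 1], [0.022, 0.019, 0, 0, 1]]}}

```text
clock: 30.52
ee_pos: [636.7, -19.6, 173.9]
tcp_rot: [0.776, 0.631, -0.002, -0.002]
contact_force: [0.7, -0.1, -1.0]
opening: 18.0
finger_force: 35.0
```

Call:
{"fn": "move_arm", "kwargs": {"moves": [[0, 0, 0, 0, 1], [0, 0, 0, 0, 1], [0, 0, 0, 0, 1]]}}

```text
clock: 30.77
ee_pos: [635.4, -20.8, 174.5]
tcp_rot: [0.776, 0.631, -0.002, -0.002]
contact_force: [0.3, 0.4, -0.9]
opening: 17.8
finger_force: 35.0
```

```bash
python3 - <<'E'
from h import *
f=grab("wrist","w16.png"); go(648,12,60,-11.8)
h=cv2.cvtColor(f["color"],cv2.COLOR_RGB2HSV); C=np.arange(560)[None]
for v in range(60,215,12): print(v,[tuple(int(x) for x in h[v,u])[:2] for u in range(244,330,7)])
m=(h[...,1]<140)&(h[...,0]>14)&(h[...,2]>150)&(C>225)&(C<345)
blobs(f,m,38,80,190)
E
```

```text
at [635.4 -21.3 175. ] yang -11.8 t 30.8 turn -0.0 shift [ 35.2   6.1 115. ]
60 [(15, 101), (16, 95), (16, 99), (16, 98), (16, 96), (16, 97), (16, 96), (16, 92), (16, 94), (16, 94), (16, 86), (16, 84), (17, 88)]
72 [(16, 98), (20, 77), (20, 83), (19, 83), (20, 78), (20, 79), (18, 81), (18, 80), (17, 83), (16, 87), (17, 88), (16, 87), (16, 81)]
84 [(16, 103), (20, 79), (19, 81), (19, 87), (20, 76), (20, 75), (19, 78), (17, 87), (14, 162), (14, 161), (14, 160), (13, 162), (13, 163)]
96 [(13, 144), (13, 167), (14, 160), (15, 141), (15, 137), (15, 137), (15, 133), (15, 133), (16, 129), (15, 138), (13, 163), (14, 160), (13, 163)]
108 [(14, 165), (13, 162), (14, 162), (17, 129), (14, 134), (17, 123), (17, 123), (17, 125), (16, 128), (14, 146), (14, 118), (14, 164), (14, 165)]
120 [(14, 164), (14, 163), (14, 164), (16, 125), (15, 136), (17, 123), (16, 123), (17, 124), (16, 129), (14, 146), (15, 82), (14, 164), (14, 163)]
132 [(14, 165), (14, 164), (14, 162), (17, 123), (15, 139), (17, 122), (18, 123), (17, 123), (16, 128), (14, 138), (15, 91), (14, 163), (14, 163)]
144 [(14, 164), (13, 166)
[... 398 characters left out ...]
14, 164), (14, 164)]
180 [(14, 167), (14, 168), (14, 165), (12, 120), (11, 113), (12, 97), (12, 107), (12, 111), (16, 125), (13, 171), (13, 166), (14, 167), (14, 165)]
192 [(14, 167), (13, 167), (14, 168), (12, 123), (14, 111), (12, 97), (12, 99), (13, 108), (16, 127), (13, 172), (14, 164), (13, 166), (13, 166)]
204 [(13, 166), (13, 169), (14, 166), (12, 120), (13, 60), (14, 53), (13, 58), (12, 115), (17, 125), (13, 158), (13, 168), (14, 166), (14, 165)]
px [284. 134.] rect [650.5  32. ] [85.4 45. ] axis 79.7 circ [650.  32.] 47.5
px [284.  99.] rect [659.1  77.7] [ 5.3 44.4] axis 169.6 circ [659.1  77.8] 22.3
px [290.  57.] rect [665.9 109.6] [ 53.4 113.9] axis 174.2 circ [666.7 109.2] 61.9
```

Call:
{"fn": "move_arm", "kwargs": {"moves": [[0.021, 0.002, 0, 0, 1], [0.021, 0.0025, 0, 0, 1], [0, 0, 0.03, -0.027, 1], [0, 0, 0.03, 0, 1], [0, 0, 0.02, 0, 1], [0, 0, 0.01, 0, 1], [0, 0, 0, 0, 1], [0, 0, 0, 0, 1], [0, 0, 0, 0, 1]]}}

```text
clock: 31.57
ee_pos: [651.4, 18.5, 88.3]
tcp_rot: [0.768, 0.641, 0.001, 0.001]
contact_force: [0.1, -0.1, -1.9]
opening: 17.9
finger_force: 35.0
```

```bash
python3 - <<'E'
from h import *
go(648.4,19,32.5,-10.2)
E
```

```text
at [651.4  18.5  88.3] yang -10.3 t 31.6 turn -0.002 shift [-0.1 -3.2 55.8]
```

Call:
{"fn": "move_arm", "kwargs": {"moves": [[0, -0.0025, 0.02, 0, 1], [0, 0, 0.02, 0, 1], [0, 0, 0.01, 0, 1], [0, 0, 0.004, 0, 1], [0, 0, 0, 0, 1], [0, 0, 0, 0, 1], [0, 0, 0, 0, 1]]}}

```text
clock: 32.15
ee_pos: [649.0, 19.5, 34.2]
tcp_rot: [0.767, 0.641, 0.001, 0.001]
contact_force: [0.0, 0.1, -1.3]
opening: 17.9
finger_force: 35.0
```

```bash
python3 - <<'E'
from h import *
go(648.4,19,31.5,-10.2); print(get_obs()["contact_force"])
E
```

```text
at [649.   19.5  34.2] yang -10.3 t 32.1 turn -0.001 shift [-0.7 -0.5  2.7]
[ 0.01023912  0.09975352 -1.26455708]
```

No contact yet, 2 mm lower, then release.

Call:
{"fn": "move_arm", "kwargs": {"moves": [[0, 0, 0.002, 0, 1], [0, 0, 0, 0, 1], [0, 0, 0, 0, 1], [0, 0, 0, 0, 0.6], [0, 0, 0, 0, 0.6], [0, 0, 0, 0, 0.6], [0, 0, 0, 0, 0.6], [0, 0, 0, 0, 0.6], [0, 0, -0.02, 0, 0.6], [0, 0, -0.035, 0, 0.5]]}}

```text
clock: 32.98
ee_pos: [644.3, 20.1, 82.2]
tcp_rot: [0.768, 0.641, -0.003, -0.004]
contact_force: [0.2, -0.2, -0.4]
opening: 37.3
finger_force: 0.0
```

Call:
{"fn": "move_arm", "kwargs": {"moves": [[-0.03, 0, -0.03, 0, 0], [-0.03, 0, -0.03, 0, 0], [-0.01, 0, -0.03, 0, 0], [0, 0, 0, 0, 0], [0, 0, 0, 0, 0], [0, 0, 0, 0, 0]]}}

```text
clock: 33.48
ee_pos: [634.9, -47.8, 174.2]
tcp_rot: [0.768, 0.641, -0.0, -0.001]
contact_force: [-0.5, -0.7, -0.4]
opening: 73.7
finger_force: 0.0
```

```bash
python3 - <<'E'
from h import *
f=grab("wrist","w17.png"); h=cv2.cvtColor(f["color"],cv2.COLOR_RGB2HSV); C=np.arange(560)[None]
go(647,11,172)
m=(h[...,1]<110)&(h[...,2]<150)&(C>240)&(C<330)
print("grip");blobs(f,m,44,60,238)
print("bright");blobs(f,(h[...,1]<70)&(h[...,2]>170)&(C>240)&(C<330),40,20,238)
print("wood");blobs(f,(h[...,1]<140)&(h[...,0]>13)&(C>230)&(C<340),38,60,238)
t=grab("top","t3.png");T=cv2.cvtColor(t["color"],cv2.COLOR_RGB2HSV);M=np.zeros((420,560),bool);M[145:185,285:365]=1
print("top");blobs(t,M&(T[...,2]<90),44,20,420)
E
```

```text
at [634.4 -47.3 173.4] yang -10.2 t 33.5 turn 0.0 shift [59.6  2.   1.4]
grip
px [281. 133.] rect [647.5  18.8] [68.9 16.1] axis 80.2 circ [647.8  18.7] 34.8
px [311. 100.] rect [681.   45.4] [ 6.3 17.7] axis 96.0 circ [680.9  45.4] 8.8
px [281.  87.] rect [655.5  61.7] [ 9.6 16.9] axis 169.7 circ [655.1  61.3] 9.2
px [315.  30.] rect [691.5 104. ] [21.3 29.7] axis 172.3 circ [691.4 103.2] 17.5
px [255.   7.] rect [645.  128.8] [27.8  7.7] axis 10.9 circ [644.9 129.4] 13.9
bright
px [280. 184.] rect [638.1 -29.3] [26.1  8.3] axis 79.8 circ [638.1 -29.3] 13.7
px [279.  94.] rect [653.  56.] [ 3.6 14.3] axis 169.7 circ [653.   55.5] 7.3
px [249.   2.] rect [640.7 134.4] [ 5.4 16.1] axis 169.7 circ [640.7 134.8] 8.4
wood
px [273. 201.] rect [636.8 -41.1] [33.3 44.3] axis 167.5 circ [636.6 -40.6] 27.2
px [296. 166.] rect [657.1 -14.2] [26.3 12.7] axis 75.7 circ [656.9 -14.1] 14.3
px [295. 144.] rect [661.   7.] [25.5 12.1] axis 80.3 circ [657.6   7.6] 13.0
px [277. 165.] rect [636.3  -5.5] [ 38.3 105.7] axis 103.9 circ [644.4  -3.5] 52.9
px [310.  99.] rect [681.7  46.2] [ 6.5 18.6] axis 96.3 circ [681.3  46.2] 9.4
px [310.  77.] rect [684.  65.] [14.   7.1] axis 58.8 circ [684.  65.] 7.1
px [282.  90.] rect [654.2  53.1] [54.8 44.5] axis 78.9 circ [654.5  52.9] 34.8
px [280.  28.] rect [666.7 105.1] [ 55.4 100.5] axis 169.7 circ [665.7 105.3] 56.5
top
px [299. 182.] rect [611.5  68.2] [61.2 13.1] axis 84.7 circ [611.5  68.2] 31.3
px [321. 164.] rect [644.6  18.2] [62.3 13.1] axis 79.8 circ [647.4  17.7] 31.3
px [354. 164.] rect [637.6 -48.9] [47.1 87.3] axis 173.4 circ [638. -51.] 48.1
```

The punch lies lengthwise in its tray, with its middle at about (646,12) against the tray centre at (647,11). Everything is in place and the arm is clear, so I'm handing the job in.

```bash
python3 -c "
from h import *
print(order.finish_job())"
```

```text
the job is handed in; nothing more can be done
None
```

The job is handed in at about 33.5 s with all five pieces in their holders, the thick ring under the thin one. Chalk and rings were checked by eye, die and punch only by measurement. I viewed 16 pictures against the limit of 14, and the first die grasp closed too late and had to be repeated; the die did not move.

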